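# Level the desiccant blocks in the drying tray

### The job

Pick up the small bench rake and use it to rake the two desiccant blocks that lie on top of the others off towards the empty end of the tray, so that all the blocks lie in one even layer, down on the tray's floor. Move the blocks with the rake, not with the gripper. Then set the rake down on the table beside the tray, touching neither the tray nor the blocks.

Things in the scene. Friction and masses are not known exactly. Their poses are not given: they have to be found in the camera images.
- rake: Bench rake, 120 g, standing level on its tines and tail foot. Origin: centre of its level grey grip, 90x14x18 mm (along x, y, z), 75 mm above all tips. x points to the head (starts away from the robot), z up. Head: bar 120 mm wide (y), 27 to 41 mm below the origin, 75 mm ahead (+x); under it a row of seven 6 mm tines down to -75 mm. Foot: 9 mm rod 90 mm behind, also down to -75 mm.
- tray: Cream tray, fixed. Origin: centre of its underside, z up; y runs along its length to the empty end, nearer the robot. Inside 168 (x) by 258 mm (y), floor at 2 mm, rim at 26 mm; outside 194 by 284. Eight loose blocks lie on its floor at the far end in two rows of four, from y = -126 to -48 mm, tops at 32 mm; the floor from y = -48 to 129 mm is empty.
- block_1: Grey desiccant block with slotted faces, 38x38x30 mm, 40 g, origin at its centre. Starts on top of the row of blocks nearer the empty end, on the tray's +x side, square to the tray within 8 degrees, underside 32 mm above the tray's origin; the tops of the far row behind it are bare. Flat on the floor its centre is 17 mm above the tray's origin (21 mm on a side).
- block_2: Same kind of block, beside block_1 on top of the same row, on the tray's -x side; the two start 46 to 73 mm apart between centres.

How it is judged:
On the way, in this order (a step that is already met when the one before it is completed fails the run):
1. the rake is held and lifted at least 20 mm (contact force between the fingers and rake above 1 N and height (world z) of rake above 0.095 m), for 0.2 s.
2. with the rake still held, both blocks have come down onto the tray's floor (contact force between the fingers and rake above 1 N and z of each of block_1, block_2 in the frame of tray below 0.026 m and x of block_1 in the frame of tray between -0.086 and 0.086 m and y of block_1 in the frame of tray between -0.131 and 0.131 m and x of block_2 in the frame of tray between -0.086 and 0.086 m and y of block_2 in the frame of tray between -0.131 and 0.131 m), for 0.2 s.
At the end, for the whole second after the job is handed in: Both upper blocks lie at rest inside the tray, down on its floor (their centres less than 26 mm above the tray's origin, so not on or leaning on another block); the rake rests on the table (its origin less than 90 mm above it), clear of the tray and these blocks, at rest (z of each of block_1, block_2 in the frame of tray below 0.026 m and x of block_1 in the frame of tray between -0.086 and 0.086 m and y of block_1 in the frame of tray between -0.131 and 0.131 m and x of block_2 in the frame of tray between -0.086 and 0.086 m and y of block_2 in the frame of tray between -0.131 and 0.131 m and linear speed of each of block_1, block_2, rake below 0.02 m/s and height (world z) of rake below 0.09 m and contact force between rake and tray below 0.05 N and contact force between rake and block_1 below 0.05 N and contact force between rake and block_2 below 0.05 N); the robot touches nothing.
It fails at once if the gripper or the arm pushes or grips one of the two blocks itself (more than 0.5 N) (contact force between any of the fingers, the arm and block_1 above 0.5 N or contact force between any of the fingers, the arm and block_2 above 0.5 N).
It also fails if it takes over 40 s, if anything falls off the work surface, if the arm or the gripper's body presses on something with over 40 N, if the wrist force passes 120 N, or if a joint passes its speed limit or range.

### The arm

A 6-joint arm with a two-finger parallel gripper is mounted at the origin on a cart in front of the work surface, level with it; the furniture and walls round the work are solid. World frame = base frame: x ahead of the robot, y to its left, z up, the work surface at z = 0. Lengths are in m, angles in rad, forces in N, time in s.
With the tool pointing down it reaches from about 0.35 to 0.975 m from the base axis. Payload 4.9 kg.
Tool frame: the origin (TCP) lies on the centre line of the jaws, within the pads' length; the fingertips stand 14 mm ahead of it and the grasp point (between the pads) lies 5 mm behind it; x points along the fingers, z is the direction in which the jaws open and shut, and the axes are right-handed (so a half turn about x gives the same grasp; the last joint's range is limited). The gripper opens to 85 mm and grips with 20 to 120 N. Pads are 22 mm wide; open, the fingers measure 114 mm over their backs; the gripper's body (76 mm by 85 mm) begins 54 mm behind the grasp point. The pads swing forward as they close: fully open they stand 13 mm farther back than shut.
Start: joints at [1.228, 0.053, 1.613, -0, 1.476, -0.119], TCP at [0.139, 0.609, 0.245] pointing down, gripper open.
Joint ranges: [-3.01, 3.01], [-1.01, 2.22], [0.06, 2.58], [-1.02, 4.17], [0.09, 2.62], [-3.14, 3.14]. Speed limits (rad/s): [2.57, 2.57, 3.14, 3.14, 3.14, 3.14].

### API

Orientations are given as a rotation vector (axis times angle).
In Python, from station import ctrl gives the robot as it stands.
- The arm moves only by the tool move_arm, never from a script. Its argument "increments" is a list that holds one entry, the list of rows, each a list of 4 numbers: the shift along the tool's x, y, z in units of 25 cm (1.0 is 25 cm), then the turn about the tool's x in units of 90 degrees (1.0 is 90 degrees). A call has 1 to 20 rows; each row shifts and turns the commanded pose from where the row before left it, along the tool's axes as they then stand; what a row does not reach is not made up. A row lasts 1/12 s, in which the tool goes at most 41.7 mm and 7.16 degrees, less where a joint would pass 70% of its speed; a pose out of reach is approached as far as the arm can. A call with a number of a shift or a turn outside -1 to 1 is refused whole. A call with a gripper value outside its range is refused whole. "gripper" is the closure, from 0 (fully open) to 1 (shut), set as the call begins (left out, the last holds). The fingers move at their own pace and stop on an object; "squeeze" is the grip in N (left out, the last holds). Time passes only in rows, so rows that do not move let the fingers close. It gives the time, the measured TCP pose, the force and the opening at its end, in the units of the state.
- ctrl.get_obs(): the state, without advancing time (a new reading comes with each control period).
- ctrl.get_image(name): name is "scene" or "top"; returns a dict with "pixels" (400x640x3 uint8, red, green, blue), "depth" (400x640 float32, m along the optical axis (not along the pixel's ray), 0 where there is no reading), "K" (3x3 intrinsics, pixels), "extrinsics" (4x4, takes a point from camera to world coordinates). Camera axes: x right, y up, looking along -z (the intrinsics and any distortion apply to the point x, -y, -z); pixel columns grow to the right and rows downward; lengths in m; the calibration is good to about 2 mm. A picture is of the moment at which its call begins.
- ctrl.finish_job(): hands the job in, once; it reports no verdict.
Trained networks look in the newest picture that a camera, given by its name, has taken for a name from the list of things; names that differ only in an ending like _2 or _b are one class to them, and where a whole thing is asked for, a point or a joint stands for the part that bears it (a point fixed in the world has none). Each returns a list of dicts, best first, with "score" (0 to 1); they miss things now and then, are a little off and sometimes report something else, mostly with a low value. They report only what shows in the picture. A call takes as long as a camera call.
- ctrl.trace(camera, target): "region" (400x640 bool, what is visible of it) and "pixel" ([row, column] in pixels, amid what is visible of it).
The state is a dict: "t": time; "q": joint angles; "dq": joint speeds; "effort": joint torques, N m; "tool_pos": TCP position; "tool_rot": TCP orientation; "contact_force": force on the tool from outside, world axes, zero at the start; "wrist_torque": the same for the moment, N m; "opening": finger opening in m.
Only numpy, scipy, OpenCV 4.12 (cv2) and the standard library are available. Lean on these libraries where they do the work, as an engineer would, in place of code of your own. Each camera call takes 0.05 s, during which the arm holds its last target. There are 200 camera calls.

## Working session

There is one attempt and no reset: what is moved stays moved. The work goes in short steps, Python scripts to look and compute and a tool call to move; the robot and the scene stay as the last step left them, time stands still between calls to the robot, and variables do not carry over. Pictures are saved under pics/ and viewed, about 8 in all and at most 12, crops included, and the job is handed in when it is done.

Besides the shell and the picture viewer there is one more tool, called after "Request:" in YAML: its name, and indented under it one key for each argument. move_arm: Moves the arm, as the interface text tells. Shifts and turns lie within -1 to 1; 1 stands for 25 cm of shift or 90 degrees of turn. Its arguments: {"type":"object","properties":{"increments":{"type":"array","items":{"type":"array","items":{"type":"array","items":{"type":"number","minimum":-1,"maximum":1}}}},"gripper":{"type":"number"},"squeeze":{"type":"number"}},"required":["increments"]}

```bash
mkdir -p pics; cat > h.py <<'E'
from station import ctrl
import numpy as np, cv2
from scipy.spatial.transform import Rotation as R
def pts(im):
    K,T,d=im["K"],np.array(im["extrinsics"]),im["depth"]
    r,c=np.mgrid[:400,:640]
    x=(c-K[0][2])/K[0][0]*d; y=(r-K[1][2])/K[1][1]*d
    P=np.stack([x,-y,-d,np.ones_like(d)],-1)@T.T
    return P[...,:3]
E
python3 - <<'E'
from h import *
o=ctrl.get_obs(); print(o["t"],o["tool_pos"],R.from_rotvec(o["tool_rot"]).as_matrix().round(3),o["opening"])
ims=[]
for n in ["scene","top"]:
    im=ctrl.get_image(n); np.savez(n+".npz",**im); P=pts(im)
    ims.append(im["pixels"])
    for t in ["rake","tray","block_1"]:
        for k in ctrl.trace(n,t)[:3]:
            m=k["region"]&(im["depth"]>0); q=P[m]
            print(n,t,round(k["score"],2),k["pixel"],m.sum(),np.median(q,0).round(3),np.percentile(q,2,0).round(3),np.percentile(q,98,0).round(3))
cv2.imwrite("pics/a.png",cv2.cvtColor(ims[0],4)); cv2.imwrite("pics/b.png",cv2.cvtColor(ims[1],4))
E
```

```text
0.0 [0.13854328 0.60885998 0.24410542] [[-0.001 -0.975  0.222]
 [-0.002  0.222  0.975]
 [-1.     0.    -0.002]] 0.08533024840808677
scene rake 0.56 [240.0, 273.3] 828 [0.513 0.213 0.065] [0.401 0.141 0.011] [0.575 0.251 0.084]
scene tray 0.85 [210.3, 364.7] 2940 [ 0.515 -0.099  0.003] [ 0.419 -0.183  0.   ] [0.653 0.005 0.026]
scene block_1 0.52 [184.1, 340.1] 198 [ 0.611 -0.113  0.055] [ 0.605 -0.138  0.033] [ 0.64  -0.1    0.063]
top rake 0.91 [209.4, 239.4] 1068 [0.529 0.205 0.072] [ 0.406  0.139 -0.001] [0.579 0.248 0.085]
top rake 0.57 [168.4, 405.6] 374 [ 0.623 -0.117  0.062] [ 0.607 -0.136  0.043] [ 0.642 -0.101  0.065]
top tray 0.87 [221.4, 388.5] 9917 [ 0.525 -0.094  0.003] [ 0.423 -0.185 -0.001] [0.696 0.003 0.028]
top block_1 0.74 [167.9, 405.2] 394 [ 0.623 -0.117  0.062] [ 0.607 -0.135  0.042] [ 0.644 -0.101  0.065]
```

View pics/a.png

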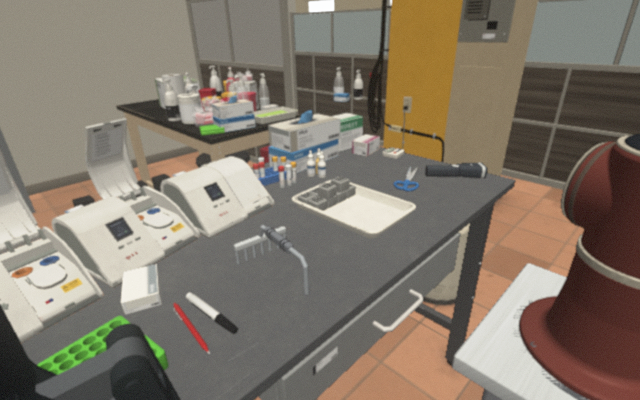

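View pics/b.png

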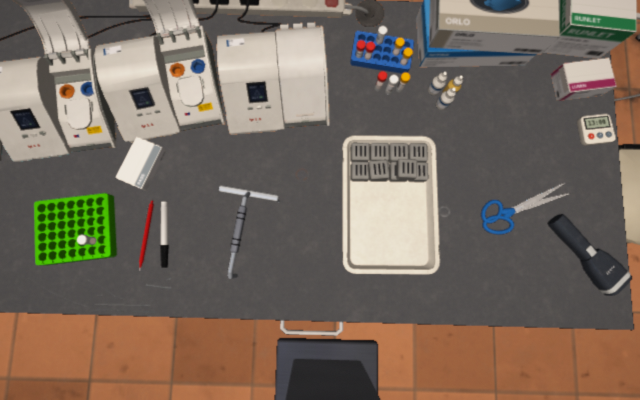

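The overview shows the rake at left (grip around row 225, col 238, head up) and the tray at cols 343-438 and rows 137-272, with its blocks at the far end. Next I'll fit the geometry.

```bash
python3 - <<'E'
from h import *
im=dict(np.load("top.npz")); P=pts(im); X,Y,Z=P[...,0],P[...,1],P[...,2]
# rake: high pts
box=(X>.36)&(X<.62)&(Y>.1)&(Y<.28)
g=box&(Z>.066)&(Z<.1); q=P[g]; print("grip",g.sum(),q.mean(0).round(4))
c=q[:,:2].mean(0); u,s,v=np.linalg.svd(q[:,:2]-c); a=v[0]*np.sign(v[0][0]); t=(q[:,:2]-c)@a
print("axis",a.round(3),np.degrees(np.arctan2(a[1],a[0])).round(1),"ends",(c+a*t.min()).round(4),(c+a*t.max()).round(4), "topz",np.percentile(q[:,2],[10,50,90,98]).round(4))
b=box&(Z>.038)&(Z<.06); q=P[b]
q=q[q[:,0]>.53]; print("bar",len(q),q.mean(0).round(4)); r=cv2.minAreaRect(q[:,:2].astype(np.float32)*1000); print(r)
# tray
m=(im["pixels"].min(-1)>150)&(X>.4)&(X<.75)&(Y>-.25)&(Y<.06)&(Z>-.01)&(Z<.035)
m=cv2.morphologyEx(m.astype(np.uint8),cv2.MORPH_OPEN,np.ones((3,3)))>0
rm=m&(Z>.018); q=P[rm]; print("tray",cv2.minAreaRect(q[:,:2].astype(np.float32)*1000), "floor z",np.median(Z[m&(Z<.012)]).round(4),"rim",np.percentile(q[:,2],90).round(4))
k=(X>.4)&(X<.75)&(Y>-.25)&(Y<.06)&(Z>.052)&(Z<.09)
k=k.astype(np.uint8); n,l,st,ce=cv2.connectedComponentsWithStats(k)
for i in range(1,n):
    if st[i,4]>30:
        q=P[l==i]; print("blk",st[i],q.mean(0).round(4),cv2.minAreaRect(q[:,:2].astype(np.float32)*1000))
px=im["pixels"]; A=cv2.resize(px[120:290,330:450],None,fx=3.5,fy=3.5,interpolation=2); B=cv2.resize(px[120:290,205:295],None,fx=3.5,fy=3.5,interpolation=2)
cv2.imwrite("pics/c.png",cv2.cvtColor(np.hstack([B,A]),4))
E
```

```text
grip 566 [0.4856 0.2057 0.0805]
axis [ 0.99  -0.144] -8.3 ends [0.404  0.2177] [0.5629 0.1945] topz [0.0753 0.0817 0.0846 0.0857]
bar 366 [0.5678 0.1938 0.047 ]
((568.5768432617188, 194.40414428710938), (118.27958679199219, 12.79610538482666), 81.63240051269531)
tray ((580.5888061523438, -67.10586547851562), (323.9544982910156, 243.78390502929688), 1.6136107444763184) floor z 0.0022 rim 0.0275
blk [397 159  20  20 376] [ 0.6251 -0.1188  0.0613] ((626.1599731445312, -119.22352600097656), (38.436893463134766, 37.45945358276367), 0.02155156619846821)
blk [368 160  21  20 370] [ 0.6207 -0.0625  0.0613] ((621.7090454101562, -63.01837921142578), (38.65312194824219, 38.06276321411133), 5.950770854949951)
```

View pics/c.png

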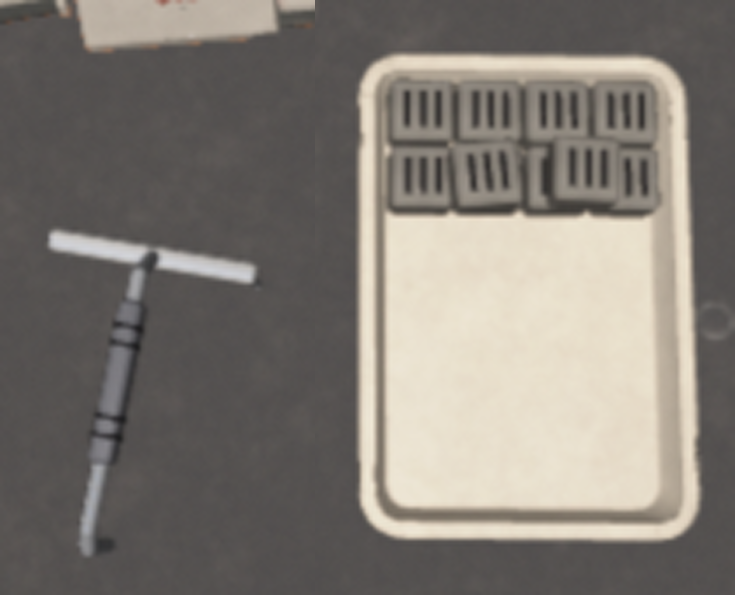

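Fits: the rake origin is about (0.494, 0.2055) with yaw -8.3°. The tray centre is about (0.556, -0.091). The top blocks are centred at (0.626, -0.119) and (0.622, -0.063). I'll move above the rake now.

Request:
move_arm:
  increments:
    - [[0,0,0,-0.05],[0,-0.109,-0.093,0],[0,-0.109,-0.093,0],[0,-0.109,-0.093,0],[0,-0.109,-0.093,0],[0,-0.109,-0.093,0],[0,-0.109,-0.093,0],[0,-0.109,-0.093,0],[0,-0.109,-0.093,0],[0,-0.109,-0.093,0],[0,-0.109,-0.093,0],[0,-0.109,-0.093,0],[0,-0.109,-0.093,0],[0,-0.109,-0.093,0],[0,-0.109,-0.093,0],[0,-0.109,-0.093,0],[0,0,0,0],[0,0,0,0]]
  gripper: 0

```text
t: 1.9
tool_pos: [0.4934, 0.2039, 0.2453]
tool_rot: [-1.099, 1.276, 1.099]
contact_force: [-0.3, 1.0, -0.4]
opening: 0.0855
```

```bash
cat >> h.py <<'E'
def go(x,y,z,yaw):
    "delta in tool axes/units; yaw = angle of tool -y (= rake x) in world, deg"
    o=ctrl.get_obs(); M=R.from_rotvec(o["tool_rot"]).as_matrix()
    cur=np.degrees(np.arctan2(-M[1,1],-M[0,1]))
    print("t",o["t"],"pos",o["tool_pos"].round(4),"yaw",cur.round(2),"F",np.round(o["contact_force"],1),"open",round(float(o["opening"]),4),"J6",round(float(o["q"][5]),2))
    print("d units",(M.T@(np.array([x,y,z])-o["tool_pos"])/.25).round(4),"turn",round(-(yaw-cur)/90,4))
E
python3 -c "
from h import *
go(.494,.2055,.07,-8.3)"
```

```text
t 1.9 pos [0.4934 0.2039 0.2453] yaw -8.51 F [-0.3  1.  -0.4] open 0.0855 J6 -1.17
d units [ 0.7011 -0.0016  0.0065] turn -0.0024
```

Request:
move_arm:
  increments:
    - [[0.1,0,0.006,0],[0.1,0,0,0],[0.1,0,0,0],[0.1,0,0,0],[0.1,0,0,0],[0.1,0,0,0],[0.1,0,0,0],[0,0,0,0],[0,0,0,0]]
  gripper: 0

```text
t: 2.65
tool_pos: [0.491, 0.2073, 0.0691]
tool_rot: [-1.102, 1.277, 1.105]
contact_force: [0.5, -0.4, 0.3]
opening: 0.0857
```

Request:
move_arm:
  increments:
    - [[0,0,0,0],[0,0,0,0],[0,0,0,0],[0,0,0,0],[0,0,0,0],[0,0,0,0],[0,0,0,0],[0,0,0,0],[0,0,0,0],[0,0,0,0]]
  gripper: 1
  squeeze: 50

```text
t: 3.48
tool_pos: [0.4932, 0.2066, 0.0707]
tool_rot: [-1.102, 1.274, 1.101]
contact_force: [-2.0, -0.8, 4.3]
opening: 0.0133
```

```bash
python3 -c "
from h import *
go(.494,.2055,.17,0)"
```

```text
t 3.4833 pos [0.4932 0.2066 0.0707] yaw -8.32 F [-2.  -0.8  4.3] open 0.0133 J6 -1.17
d units [-0.397  -0.0041 -0.0039] turn -0.0925
```

Request:
move_arm:
  increments:
    - [[-0.08,0,0,0],[-0.08,0,0,0],[-0.08,0,0,0],[-0.08,0,0,0],[-0.08,0,0,0],[0,0,0,-0.046],[0,0,0,-0.046],[0,-0.038,-0.119,0],[0,-0.038,-0.119,0],[0,-0.038,-0.119,0],[0,-0.038,-0.119,0],[0,-0.038,-0.119,0],[0,-0.038,-0.119,0],[0,-0.038,-0.119,0],[0,-0.038,-0.119,0],[0,-0.038,-0.119,0],[0,-0.038,-0.119,0],[0,0,0,0],[0,0,0,0]]

```text
t: 5.07
tool_pos: [0.5874, -0.0921, 0.1692]
tool_rot: [-1.205, 1.211, 1.208]
contact_force: [0.1, 0.3, -1.9]
opening: 0.0135
```

```bash
python3 - <<'E'
from h import *
go(.588,-.091,.11,0)
im=ctrl.get_image("top");P=pts(im);np.savez("top2.npz",**im)
m=(P[...,0]>.6)&(P[...,0]<.72)&(P[...,1]>-.2)&(P[...,1]<.02)&(P[...,2]>.125)&(P[...,2]<.16)
q=P[m];print(m.sum(),q.mean(0).round(4),np.percentile(q[:,2],[5,50,95]).round(4),cv2.minAreaRect(q[:,:2].astype(np.float32)*1000))
s=ctrl.get_image("scene")["pixels"]
A=cv2.resize(im["pixels"][110:290,320:460],None,fx=3,fy=3,interpolation=2);B=cv2.resize(s[130:250,270:430],None,fx=2.3,fy=2.3,interpolation=2)
B=np.vstack([B,np.zeros((540-B.shape[0],B.shape[1],3),np.uint8)])
cv2.imwrite("pics/d.png",cv2.cvtColor(np.hstack([A,B]),4))
E
```

```text
t 5.0667 pos [ 0.5874 -0.0921  0.1692] yaw -0.2 F [ 0.1  0.3 -1.9] open 0.0135 J6 -1.85
d units [ 0.237  -0.0027  0.0043] turn -0.0022
195 [ 0.662  -0.0543  0.144 ] [0.1376 0.1448 0.1472] ((662.896240234375, -54.721927642822266), (46.84396743774414, 11.897615432739258), 88.94877624511719)
```

View pics/d.png

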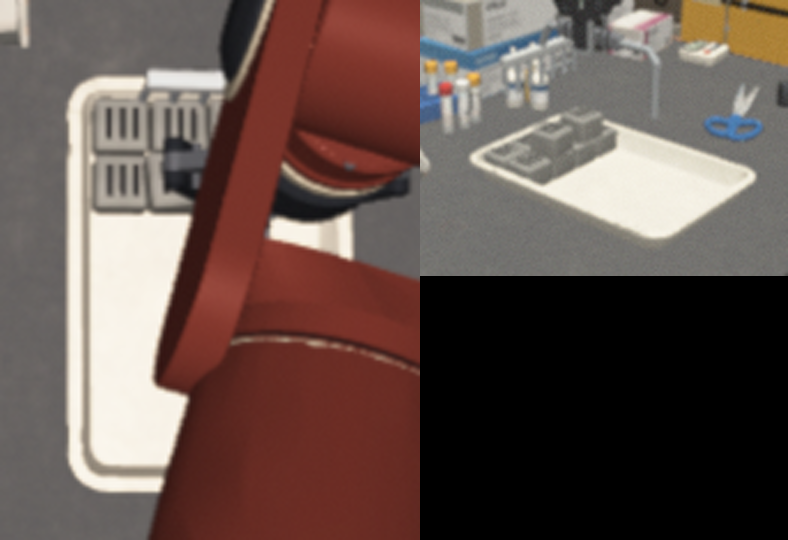

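The rake is held level over the bare far row, and its bar reads x=0.663 with z as expected. Lowering it so the tips sit at about 40 mm, then pulling slowly.

Request:
move_arm:
  increments:
    - [[0.06,0,0.004,0],[0.06,0,0,0],[0.06,0,0,0],[0.055,0,0,0],[0,0,0,0],[0,0.03,0,0],[0,0.03,0,0],[0,0.02,0,0],[0,0.02,0,0],[0,0.02,0,0],[0,0.02,0,0],[0,0.02,0,0],[0,0.02,0,0],[0,0.02,0,0],[0,0.02,0,0],[0,0,0,0]]

```text
t: 6.5
tool_pos: [0.5316, -0.0898, 0.1112]
tool_rot: [-1.208, 1.21, 1.209]
contact_force: [-1.0, -0.3, -2.1]
opening: 0.0131
```

```bash
python3 - <<'E'
from h import *
go(.5,-.091,.11,0)
s=ctrl.get_image("scene")["pixels"]
cv2.imwrite("pics/e.png",cv2.cvtColor(cv2.resize(s[130:250,270:430],None,fx=4,fy=4,interpolation=2),4))
E
```

```text
t 6.5 pos [ 0.5316 -0.0898  0.1112] yaw -0.05 F [-1.  -0.3 -2.1] open 0.0131 J6 -1.88
d units [ 0.0048  0.1262 -0.005 ] turn -0.0006
```

View pics/e.png

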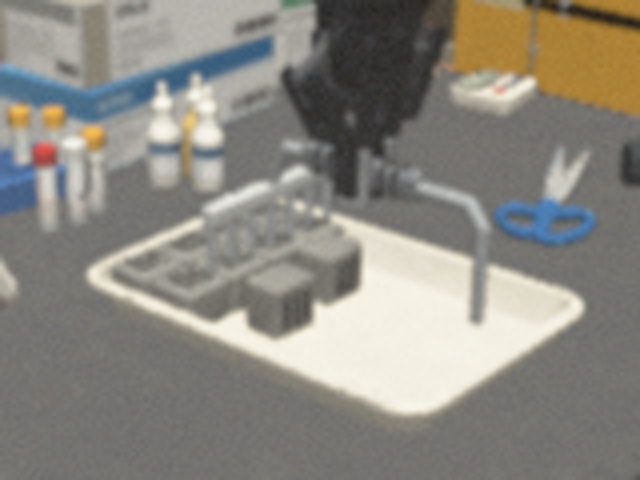

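The blocks (about col 280/row 300 and col 330/row 265 in the crop) are now over or past the edge. Pulling on past it.

Request:
move_arm:
  increments:
    - [[0,0.02,0,0],[0,0.02,0,0],[0,0.02,0,0],[0,0.02,0,0],[0,0.02,0,0],[0,0,0,0],[0,0,0,0],[0,0,0,0]]

```text
t: 7.22
tool_pos: [0.5078, -0.0899, 0.1117]
tool_rot: [-1.209, 1.209, 1.208]
contact_force: [0.2, -0.0, -1.0]
opening: 0.0131
```

```bash
cat > look.py <<'E'
from h import *
import sys
go(.49,-.091,.11,0)
im=ctrl.get_image("scene");P=pts(im);s=im["pixels"];np.savez("s.npz",**im)
for k in ctrl.trace("scene","block_1")[:3]:
    q=P[k["region"]&(im["depth"]>0)]; print(k["score"],k["pixel"],q.mean(0).round(3),np.percentile(q,3,0).round(3),np.percentile(q,97,0).round(3))
print("tops:")
g=(P[...,0]>.48)&(P[...,0]<.60)&(P[...,1]>-.17)&(P[...,1]<-.01)&(P[...,2]>.008)&(P[...,2]<.06)
n,l,st,c=cv2.connectedComponentsWithStats(g.astype(np.uint8))
for i in range(1,n):
    if st[i,4]>20: q=P[l==i]; print(st[i],q.min(0).round(3),q.max(0).round(3))
cv2.imwrite(sys.argv[1],cv2.cvtColor(cv2.resize(s[130:250,270:430],None,fx=4,fy=4,interpolation=2),4))
E
python3 look.py pics/f.png
```

```text
t 7.2167 pos [ 0.5078 -0.0899  0.1117] yaw -0.05 F [ 0.2 -0.  -1. ] open 0.0131 J6 -1.89
d units [ 0.0068  0.0711 -0.0044] turn -0.0005
0.76 [204.4, 340.3] [ 0.567 -0.055  0.025] [ 0.558 -0.076  0.004] [ 0.584 -0.042  0.04 ]
0.47 [198.3, 352.8] [ 0.572 -0.115  0.027] [ 0.565 -0.136  0.006] [ 0.588 -0.102  0.041]
tops:
[332 183  29  31 507] [ 0.557 -0.14   0.008] [ 0.595 -0.041  0.06 ]
```

View pics/f.png

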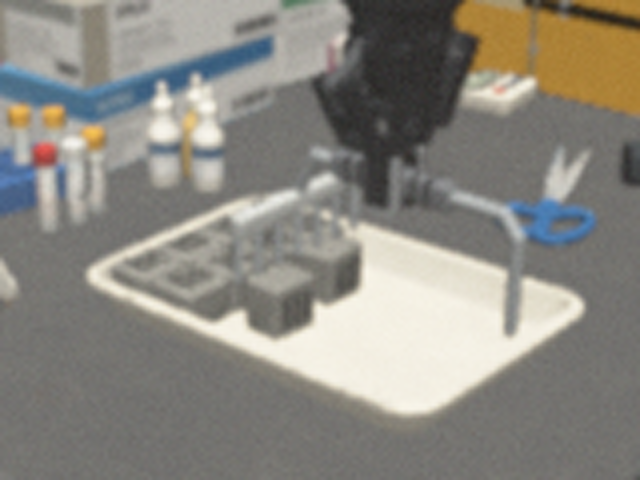

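Both blocks have rolled onto the floor standing on their sides, with tops at about 40 mm. Lifting the rake off and carrying it towards its old place, then checking from the top before I let go.

Request:
move_arm:
  increments:
    - [[-0.06,0,0,0],[-0.06,0,0,0],[-0.06,0,0,0],[-0.06,0,0,0],[0,0.005,0.119,0],[0,0.005,0.119,0],[0,0.005,0.119,0],[0,0.005,0.119,0],[0,0.005,0.119,0],[0,0.005,0.119,0],[0,0.005,0.119,0],[0,0.005,0.119,0],[0,0.005,0.119,0],[0,0.005,0.119,0],[0,0,0,0]]

```text
t: 8.57
tool_pos: [0.495, 0.2118, 0.1717]
tool_rot: [-1.21, 1.206, 1.213]
contact_force: [-0.2, 0.3, -1.6]
opening: 0.0131
```

```bash
python3 - <<'E'
from h import *
go(.494,.2066,.0707,0)
im=ctrl.get_image("top");P=pts(im);X,Y,Z=np.moveaxis(P,-1,0)
for k in ctrl.trace("top","block_1")[:3]:
    q=P[k["region"]&(im["depth"]>0)]; print(round(k["score"],2),k["pixel"],q.mean(0).round(3))
g=(X>.5)&(X<.598)&(Y>-.17)&(Y<-.01)&(Z>.02)&(Z<.06)
n,l,st,c=cv2.connectedComponentsWithStats(g.astype(np.uint8))
for i in range(1,n):
    if st[i,4]>20: q=P[l==i]; q=q[q[:,2]>.03]; print(st[i],q.min(0).round(3),q.max(0).round(3),np.percentile(q[:,2],[5,50,95]).round(4))
b=(Y<-.1)&(Y>-.14)
print([(round(x,3),np.median(Z[b&(abs(X-x)<.003)]).round(3)) for x in np.arange(.55,.64,.006)])
b=(Y<-.04)&(Y>-.08)
print([(round(x,3),np.median(Z[b&(abs(X-x)<.003)]).round(3)) for x in np.arange(.55,.64,.006)])
cv2.imwrite("pics/g.png",cv2.cvtColor(cv2.resize(im["pixels"][120:290,205:455],None,fx=3,fy=3,interpolation=2),4))
E
```

```text
t 8.5667 pos [0.495  0.2118 0.1717] yaw 0.22 F [-0.2  0.3 -1.6] open 0.0131 J6 -1.31
d units [ 0.404   0.0039 -0.0217] turn 0.0025
0.81 [194.4, 375.3] [ 0.572 -0.061  0.037]
0.66 [191.0, 400.7] [ 0.58  -0.118  0.036]
[394 185  21  16 307] [ 0.567 -0.139  0.03 ] [ 0.596 -0.101  0.044] [0.0341 0.0394 0.0422]
[365 187  21  17 305] [ 0.559 -0.08   0.03 ] [ 0.59  -0.042  0.044] [0.0356 0.0397 0.0419]
[(np.float64(0.55), np.float64(0.002)), (np.float64(0.556), np.float64(0.002)), (np.float64(0.562), np.float64(0.002)), (np.float64(0.568), np.float64(0.022)), (np.float64(0.574), np.float64(0.039)), (np.float64(0.58), np.float64(0.039)), (np.float64(0.586), np.float64(0.039)), (np.float64(0.592), np.float64(0.039)), (np.float64(0.598), np.float64(0.038)), (np.float64(0.604), np.float64(0.002)), (np.float64(0.61), np.float64(0.023)), (np.float64(0.616), np.float64(0.032)), (np.float64(0.622), np.float64(0.031)), (np.float64(0.628), np.float64(0.032)), (np.float64(0.634), np.float64(0.032))]
[(np.float64(0.55), np.float64(0.002)), (np.float64(0.556), np.float64(0.002)), (np.float64(0.562), np.float64(0.036)), (np.float64(0.568), np.float64(0.04)), (np.float64(0.574), np.float64(0.04)), (np.float64(0.58), np.float64(0.04)), (np.float64(0.586), np.float64(0.039)), (np.float64(0.592), np.float64(0.026)), (np.float64(0.598), np.float64(0.002)), (np.float64(0.604), np.float64(0.002)), (np.float64(0.61), np.float64(0.028)), (np.float64(0.616), np.float64(0.032)), (np.float64(0.622), np.float64(0.031)), (np.float64(0.628), np.float64(0.032)), (np.float64(0.634), np.float64(0.032))]
```

View pics/g.png

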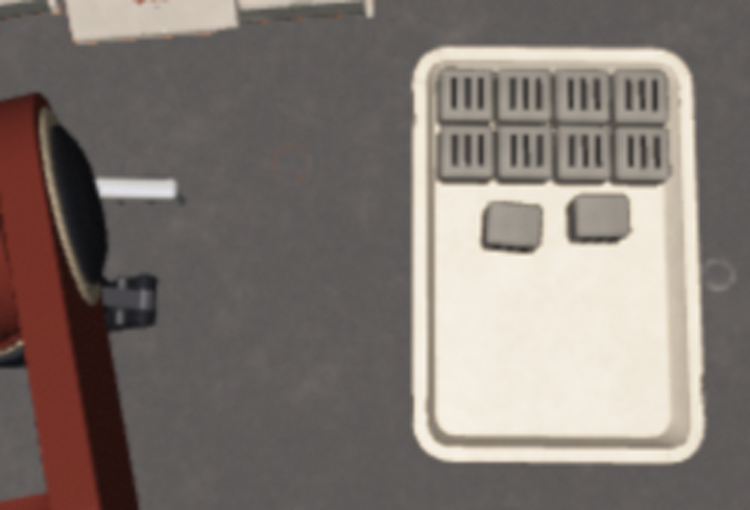

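The top view shows both blocks flat on the floor (crop cols 512 and 600, row about 222), clear of the intact rows. Setting the rake down.

Request:
move_arm:
  increments:
    - [[0.1,0,0,0],[0.1,0,0,0],[0.1,0,0,0],[0.06,0,0,0],[0.02,0,0,0],[0.01,0,0,0],[0.008,0,0,0],[0.005,0,0,0],[0,0,0,0],[0,0,0,0],[0,0,0,0]]

```text
t: 9.58
tool_pos: [0.496, 0.2078, 0.0718]
tool_rot: [-1.209, 1.208, 1.208]
contact_force: [-0.7, 0.0, -1.1]
opening: 0.0132
```

```bash
python3 -c "
from h import *
go(.494,.2066,.0707,0)"
```

```text
t 9.5833 pos [0.496  0.2078 0.0718] yaw -0.04 F [-0.7  0.  -1.1] open 0.0132 J6 -1.31
d units [ 0.0042  0.008  -0.0048] turn -0.0004
```

Request:
move_arm:
  increments:
    - [[0.004,0,0,0],[0.003,0,0,0],[0,0,0,0],[0,0,0,0]]

```text
t: 9.92
tool_pos: [0.4962, 0.2078, 0.0707]
tool_rot: [-1.209, 1.208, 1.208]
contact_force: [-1.9, -2.0, 6.3]
opening: 0.0128
```

Request:
move_arm:
  increments:
    - [[0,0,0,0],[0,0,0,0],[0,0,0,0],[0,0,0,0],[0,0,0,0],[0,0,0,0],[0,0,0,0],[0,0,0,0],[0,0,0,0],[0,0,0,0]]
  gripper: 0

```text
t: 10.75
tool_pos: [0.4954, 0.2076, 0.069]
tool_rot: [-1.209, 1.21, 1.209]
contact_force: [-0.2, -0.0, -0.4]
opening: 0.0853
```

Request:
move_arm:
  increments:
    - [[-0.04,0,0,0],[-0.08,0,0,0],[-0.1,0,0,0],[-0.1,0,0,0],[-0.1,0,0,0],[-0.1,0,0,0],[0,0.1,0.1,0],[0,0.1,0.1,0],[0,0,0.14,0],[0,0,0.14,0],[0,0,0.14,0],[0,0,0.14,0],[0,0,0.14,0],[0,0,0,0],[0,0,0,0]]

```text
t: 12.0
tool_pos: [0.4452, 0.4341, 0.1995]
tool_rot: [-1.211, 1.208, 1.21]
contact_force: [-0.2, -1.8, 0.4]
opening: 0.0852
```

```bash
python3 - <<'E'
from h import *
go(.494,.2066,.0707,0)
im=ctrl.get_image("top");P=pts(im);X,Y,Z=np.moveaxis(P,-1,0)
for t in ["block_1","rake"]:
  for k in ctrl.trace("top",t)[:2]:
    q=P[k["region"]&(im["depth"]>0)]; print(t,round(k["score"],2),k["pixel"],q.mean(0).round(3),q.min(0).round(3),np.percentile(q,99,0).round(3))
cv2.imwrite("pics/i.png",cv2.cvtColor(cv2.resize(im["pixels"][120:290,205:455],None,fx=3,fy=3,interpolation=2),4))
E
```

```text
t 12.0 pos [0.4452 0.4341 0.1995] yaw 0.11 F [-0.2 -1.8  0.4] open 0.0852 J6 -0.92
d units [ 0.5154 -0.1935 -0.9101] turn 0.0012
block_1 0.79 [193.2, 401.9] [ 0.58  -0.117  0.034] [ 0.567 -0.139 -0.001] [ 0.596 -0.101  0.043]
block_1 0.68 [195.9, 374.9] [ 0.573 -0.06   0.036] [ 0.558 -0.088  0.   ] [ 0.59  -0.042  0.043]
rake 0.91 [205.9, 235.8] [0.521 0.207 0.063] [ 0.403  0.148 -0.004] [0.586 0.266 0.086]
```

View pics/i.png

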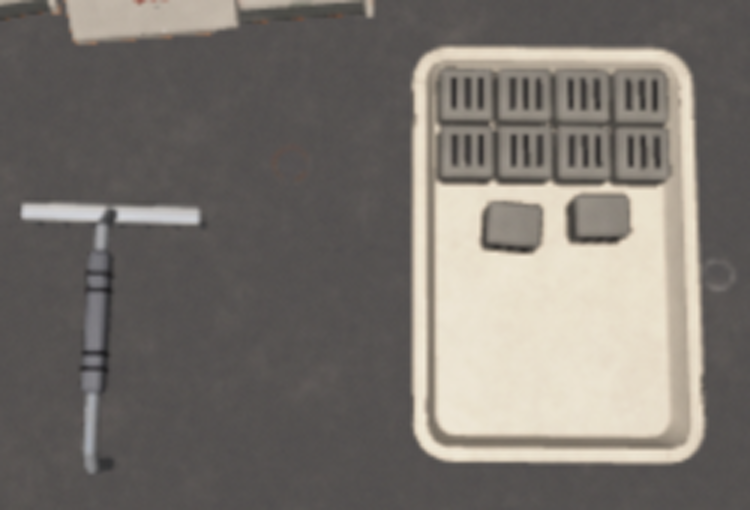

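The rake stands on the table at left, well clear of the tray. Both blocks are on the tray floor and the arm is away. Handing in.

```bash
python3 -c "
from h import *
print(ctrl.finish_job())"
```

```text
the job is handed in; nothing more can be done
None
```

The job is done and handed in after about 12 s of the 40 s allowed. I gripped the rake by its grip and raked both upper blocks off the near row. They came down into the empty part of the tray. I then set the rake down upright on the table, with more than 10 cm between its head and the tray.

- **Blocks:** In the last pictures both lie level on the floor at about (0.580, -0.118) and (0.573, -0.061), about 10 mm clear of the bottom rows. Each rolled onto its side on the way down. Their tops measure about 40 mm, against about 32 mm for the other blocks, so the layer is one block deep but not perfectly flush. That puts their centres at about 21 mm, under the 26 mm limit.
- **Rake:** It stands on its tines and foot with the top of its grip at about 85 mm, so its origin is at about 75 mm. The gripper is open and well clear.
- **Checks:** None failed. Two were loose:
  - The network once gave a top block a low-score "rake" label, which I ignored.
  - My first automatic outline of the tray was spoiled by other bright objects, so I placed the tray from its rim limits and the block rows instead.

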